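# Pack a bottle and wedge its clamp block shut

### The job

Pack the small blue-capped bottle: lower it gently, upright, into the pocket of the one white carrier whose gap between blue block and end wall is wide enough for the foot of the orange wedge, and let go without dropping it. Then slide the wedge upright, foot down, into that gap so that it drives the blue block flush against the pocket's side walls, and finish while holding the wedge firmly pressed in. Press nothing on the other carrier, and leave the kidney dish, vial carton and loose vial alone.

Things in the scene. Friction and masses are not known exactly. Their poses are not given: they have to be found in the camera images.
- bottle_center (a point): Small upright bottle, blue cap, loose, about 0.045 kg: body 33 mm across and 51 mm tall, cap 25 mm across above it, 58 mm tall in all. The point is its centre, 29 mm above its underside; z up along the bottle.
- bottle: The same bottle as a body; origin at the centre of its underside.
- wedge_grip (a point): Centre of the grip of the loose orange wedge (0.06 kg, 78 mm tall), 56 mm above the underside of its foot and mid-thickness. Own z up, y across the thickness, x along the width. Grip: 34 mm (x) by 17 mm (y), 42 to 78 mm above the foot. Ears below the grip: 60 mm (x) by 17 mm (y), 30 to 42 mm above the foot.
- wedge: The same wedge; origin 56 mm below the grip point, level with the underside of the foot. Below the ears it is 38 mm wide (x). Its -y face is flat and upright at y = -8.5 mm; its +y face slopes: 5 mm thick at the foot (y -8.5 to -3.5 mm), growing evenly to 17 mm at 30 mm above the foot. It starts upright on its rest.
- rest: Grey rest for the wedge, fixed: base 86 x 46 mm, 4 mm thick, two posts 38 mm high (28 mm in y) that carry the wedge's ears, so that its foot starts 8 mm above the table. Origin at the centre of the underside.
- carrier_a: White carrier with the wide gap, fixed, 56 mm (own x) by 100 (own y), walls 40 mm high, base 6 mm thick; origin at the centre of its underside. From +y to -y: back wall from y = 45 to 39 mm; pocket, 40 mm wide in x between 6 mm side walls; blue sliding clamp block 26 mm thick, 50 wide, as high as the walls; gap, open on top and at its x ends; fixed end wall, inner face at y = -40 mm.
- block_a: Blue sliding clamp block of carrier_a; origin at its centre, axes as the carrier. It slides along the carrier's y: its centre is at y = -12 mm of the carrier when flush against the pocket's side walls (a stop), 3 to 5 mm nearer the end wall at the start, leaving a gap of 10 to 12 mm (15 when flush). About 1 N of friction. Once it is flush the wedge jams, its foot about 15 mm above the table.
- carrier_a_pocket (a point): Centre of the pocket floor of carrier_a when the block is flush: 6 mm above the table; the pocket is then 40 mm (x) by 38 mm (y) and 34 mm deep. The bottle stands 24 mm proud of it. Axes as the carrier.
- carrier_a_gap (a point): Middle of the top edge of the inner face of carrier_a's end wall, 40 mm above the table; the gap runs from here along own +y to the block. Axes as the carrier.
- carrier_b: The other white carrier, same outside and pocket, but its end wall is 17 mm thick and its blue block is fixed, so that its gap is only 4 mm, too narrow for the wedge. Fixed to the table. Origin and axes as carrier_a.
- kidney: Pink kidney dish nearest the work (another stands further right), 113 x 192 x 49 mm, loose bystander; origin at the centre of its underside.
- vial_tray: Carton of ten vials with pink caps, 57 x 133 x 48 mm, loose bystander; origin at the centre of its underside.
- loose_vial: Lying vial with a pink cap, 22 x 46 x 22 mm, loose bystander; origin at the centre of its underside.
There are look-alikes about, which are no part of the job. There is more than one size of the wedge; the one meant has the size given above. Leave any red look-alike of the bottle alone.

How it is judged (in metres and radians):
On the way, in this order (a step that is already met when the one before it is completed fails the run):
1. the bottle stands upright on the floor of the pocket of the carrier with the wide gap, let go (x of bottle_center in the frame of carrier_a between -0.006 and 0.006 m and y of bottle_center in the frame of carrier_a between 0.009 and 0.028 m and z of bottle_center in the frame of carrier_a between 0.031 and 0.039 m and angle between bottle_center's own z axis and vertical below 0.15 rad and contact force between the fingers and bottle below 0.05 N), for 0.2 s.
2. the wedge's foot is at least 6 mm down in the wide gap (x of wedge_grip in the frame of carrier_a between -0.012 and 0.012 m and y of wedge_grip in the frame of carrier_a between -0.041 and -0.023 m and z of wedge_grip in the frame of carrier_a between 0.06 and 0.09 m), for 0.1 s.
At the end, for the whole second after the job is handed in: Bottle upright on the wide-gap carrier's pocket floor, untouched; wedge upright (0.15 rad), in line with the gap (0.2 rad), within 12 mm of its middle, foot 16 mm or more below the walls' top; block within 1 mm of flush, pressed by the wedge with over 0.5 N; fingers still on the wedge (all of step 1 and x of wedge_grip in the frame of carrier_a between -0.012 and 0.012 m and y of wedge_grip in the frame of carrier_a between -0.041 and -0.023 m and z of wedge_grip in the frame of carrier_a between 0.06 and 0.08 m and angle between wedge_grip's own z axis and vertical below 0.15 rad and angle between the y axis of wedge_grip and the y axis of carrier_a, either way round below 0.2 rad and y of block_a in the frame of carrier_a above -0.013 m and contact force between wedge and block_a above 0.5 N and contact force between the fingers and wedge above 1 N); the arm keeps its last pose, push and grip.
It fails at once if the bottle is dropped (faster than 0.45 m/s while the fingers do not touch it) (linear speed of bottle above 0.45 m/s and contact force between the fingers and bottle below 0.01 N).
It fails at once if the bottle is pushed against the carrier with more than 25 N (contact force between bottle and carrier_a above 25 N).
It fails at once if the bottle tips over (angle between bottle_center's own z axis and vertical above 0.6 rad).
It fails at once if the wedge or bottle is pressed on the carrier with the narrow gap with more than 3 N (contact force between any of wedge, bottle and carrier_b above 3 N).
It fails at once if the kidney dish, the vial carton or the loose vial is moved more than 30 mm (distance of any of kidney, vial_tray, loose_vial from where it was at the start of the episode above 0.03 m).
It also fails if it takes over 48 s, if anything falls off the work surface, if the arm or the gripper's body presses on something with over 40 N, if the wrist force passes 120 N, or if a joint passes its speed limit or range.

### The arm

A 6-joint arm with a two-finger parallel gripper is mounted at the origin on a cart in front of the work surface, level with it; the furniture and walls round the work are solid. World frame = base frame: x ahead of the robot, y to its left, z up, the work surface at z = 0. Lengths are in mm, angles in rad, forces in N, time in s.
With the tool pointing down it reaches from about 300 to 775 mm from the base axis. Payload 14.6 kg.
Tool frame: the origin (TCP) lies on the centre line of the jaws, within the pads' length; the fingertips stand 8 mm ahead of it and the grasp point (between the pads) lies 11 mm behind it; z points along the fingers, y is the direction in which the jaws open and shut (so a half turn about z gives the same grasp; the last joint's range is limited). The gripper opens to 94 mm and grips with 3 to 60 N. Pads are 16 mm wide; open, the fingers measure 119 mm over their backs; the gripper's body (75 mm by 177 mm) begins 78 mm behind the grasp point.
Start: joints at [1.215, 0.3, 1.521, -0, 1.321, -0.067], TCP at [156.639, 527.213, 213.446] pointing down, gripper open.
Joint ranges: [-3.03, 3.03], [-0.79, 2.21], [0.23, 2.52], [-1.04, 4.18], [0, 3.07], [-2.55, 2.55]. Speed limits (rad/s): [2.22, 2.22, 2.57, 3.14, 3.14, 3.14].

### API

Orientations are given as [roll, pitch, yaw] about the fixed x, y, z axes, in that order (R = Rz(yaw) Ry(pitch) Rx(roll)).
In Python, from cell import read_state, cams, manip gives the robot as it stands.
- The arm moves only by the shell command python3 -m handwheel 'ROWS' [OPENING] [FORCE]. ROWS is JSON, a list of rows, each a list of 4 numbers: the shift along the tool's x, y, z in m, then the turn about the tool's z in degrees. In form: [[dx, dy, dz, turn], ...]. A call has 1 to 5 rows; each row is the pose to reach, as a shift and turn from the pose measured when the call began, along the tool's axes at that moment; what a row does not reach only later rows make up. A row lasts 1/8 s, in which the tool goes at most 62.5 mm and 10.7 degrees, less where a joint would pass 70% of its speed; a pose out of reach is approached as far as the arm can. A call with a gripper value outside its range is refused whole. OPENING is the closure, from 0 (fully open) to 1 (shut), set as the call begins (- or left out, the last holds). The fingers move at their own pace and stop on an object; FORCE is the grip in N (left out, the last holds). Time passes only in rows, so rows that repeat a pose let the fingers close. It gives the time, the measured TCP pose, the force and the opening at its end, in the units of the state.
- read_state(): the state, without advancing time (a new reading comes with each control period).
- cams.camera(name): name is "scene" or "top"; returns the picture (384x512x3 uint8, red, green, blue); there is no depth.
- cams.get_calibration(name): a dict with "vertical_fov" (degrees; the focal length in pixels is half the picture's height over the tangent of half this angle, whatever the lens; pixels are square), "cx", "cy" (the principal point, pixels), "R" (3x3) and "t" (3): a world point X has camera coordinates R X + t. Camera axes: x right, y down, z forward; pixel columns grow to the right and rows downward; lengths in mm; the calibration is good to about 2 mm. A picture is of the moment at which its call begins. get_calibration takes no time and is no camera call.
- manip.sign_off(): hands the job in, once; it reports no verdict.
The state is a dict: "clock": time; "joints": joint angles; "qd": joint speeds; "effort": joint torques, N m; "eef_pos": TCP position; "eef_rot": TCP orientation; "wrist_force": force on the tool from outside, world axes, zero at the start; "moment": the same for the moment, N m; "finger_gap": finger opening in mm.
Only numpy, scipy, OpenCV 4.12 (cv2) and the standard library are available. Lean on these libraries where they do the work, as an engineer would, in place of code of your own. Each camera call takes 0.05 s, during which the arm holds its last target. There are 200 camera calls.

## Working session

There is one attempt and no reset: what is moved stays moved. The work goes in short steps, Python scripts to look and compute and a shell command to move; the robot and the scene stay as the last step left them, time stands still between calls to the robot, and variables do not carry over. Pictures are saved under pics/ and viewed, about 8 in all and at most 12, crops included, and the job is handed in when it is done.

```bash
mkdir -p pics; ls
python3 - <<'E'
from cell import read_state, cams
import cv2,json,numpy as np
for n in("scene","top"):
    im=cams.camera(n); cv2.imwrite(f"pics/{n}0.png",im[:,:,::-1]); np.save(f"pics/{n}0.npy",im)
    c=cams.get_calibration(n); print(n,c)
print(read_state())
a=cv2.imread("pics/scene0.png");b=cv2.imread("pics/top0.png")
E
```

```text
pics
scene {'vertical_fov': 54.884386703646754, 'cx': 251.3990118710453, 'cy': 188.17952341414804, 'R': array([[ 0.8516857 , -0.52371267, -0.0188812 ],
       [-0.3681192 , -0.57223202, -0.73282929],
       [ 0.37298756,  0.63109076, -0.68015052]]), 't': array([-451.17830907,  196.54486599,  951.98937643])}
top {'vertical_fov': 43.283120570764524, 'cx': 254.86981477409165, 'cy': 193.32068324414254, 'R': array([[ 0.30840682, -0.95125189,  0.00225304],
       [-0.92101425, -0.2991942 , -0.24943051],
       [ 0.23794534,  0.07485099, -0.96839008]]), 't': array([-184.28643446,  462.11048155, 1642.28578126])}
{'clock': 0.1, 'joints': array([ 1.21536701e+00,  3.00406211e-01,  1.52150736e+00, -5.66392816e-06,
        1.32072592e+00, -6.65874056e-02]), 'qd': array([ 1.11994376e-03, -6.32536012e-04, -7.26566485e-04, -2.51295147e-04,
       -7.84440946e-05,  2.05348507e-03]), 'effort': array([ 4.91677529e-04, -5.32647228e+01, -3.53277218e+01,  7.09792553e-02,
        2.34451942e-02, -7.32578951e-05]), 'eef_pos': array([156.58065588, 527.00067441, 212.95311139]), 'eef_rot': array([-3.14054777e+00, -6.41805929e-05,  2.85275212e+00]), 'wrist_force': array([ 0.01716658,  0.42889954, -0.07791204]), 'moment': array([ 0.04907385, -0.02810299,  0.03510963]), 'finger_gap': 93.77444334354036}
```

View pics/top0.png

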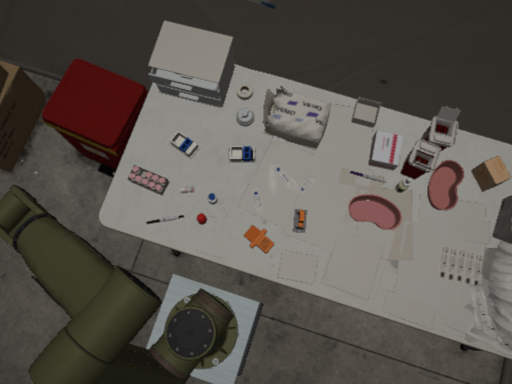

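View pics/scene0.png

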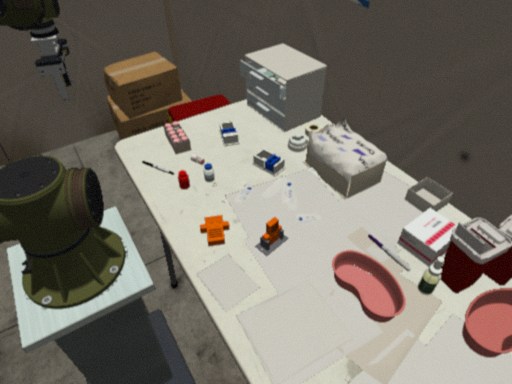

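The top view shows carriers at (184,144) and (242,154), the blue-capped bottle at (212,198) with a red look-alike at (202,218). The orange wedge stands on the grey rest at (300,219), and a bigger orange piece lies at (258,238). Next I'll enlarge these.

```bash
cat > h.py <<'E'
import numpy as np,cv2
from cell import cams
def K(n):
    c=cams.get_calibration(n); f=192/np.tan(np.radians(c["vertical_fov"]/2)); return c,f
def ray(n,u,v,z):
    c,f=K(n); d=c["R"].T@np.array([(u-c["cx"])/f,(v-c["cy"])/f,1]); o=-c["R"].T@c["t"]
    return o+d*(z-o[2])/d[2]
def proj(n,X):
    c,f=K(n); p=c["R"]@np.array(X,float)+c["t"]; return p[0]/p[2]*f+c["cx"],p[1]/p[2]*f+c["cy"]
E
python3 - <<'E'
import numpy as np,cv2
from h import *
T=cv2.imread("pics/top0.png");S=cv2.imread("pics/scene0.png")
def crop(I,x,y,w,h): return cv2.resize(I[y:y+h,x:x+w],(400,300),interpolation=cv2.INTER_CUBIC)
o=np.vstack([np.hstack([crop(T,164,124,100,75),crop(T,240,190,80,60)]),np.hstack([crop(S,205,110,100,75),crop(S,195,205,100,75)])])
cv2.imwrite("pics/c1.png",o)
for nm,u,v,z in[("carL",184,144,40),("carR",242,154,40),("bottle",212,197,58),("wedge",300,216,80)]: print(nm,ray("top",u,v,z).round(1))
for nm,u,v,z in[("carL",229,128,40),("carR",269,157,40),("bottle",209,166,58),("wedge",273,225,80)]: print(nm,ray("scene",u,v,z).round(1))
E
```

```text
carL [598.  272.1  40. ]
carR [626.9  58.7  40. ]
bottle [437.5 106.4  58. ]
wedge [ 462.6 -206.2   80. ]
carL [607.7 278.9  40. ]
carR [635.   60.6  40. ]
bottle [441.6 105.   58. ]
wedge [ 461.4 -218.    80. ]
```

View pics/c1.png

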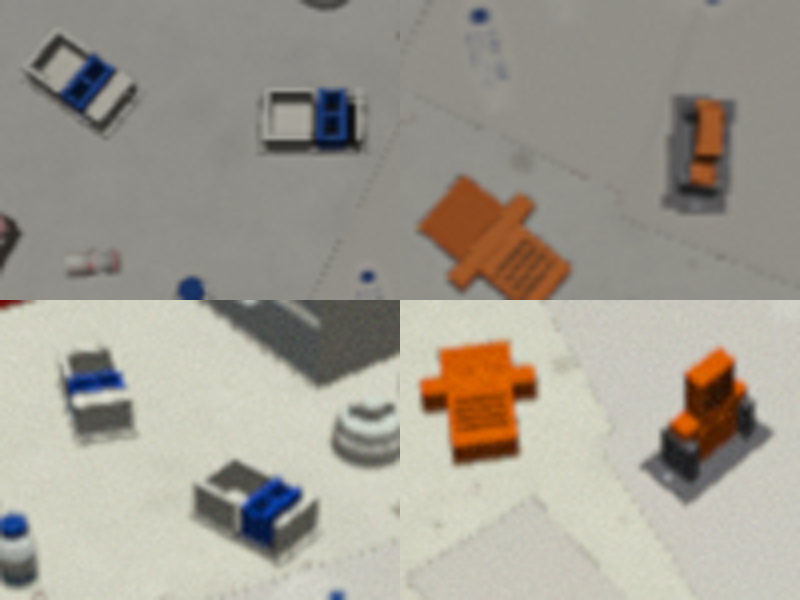

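Only the right-hand carrier, top (242,154), has a thin end wall and a dark open gap, so it is carrier_a. The left one at (184,144) has a thick end wall touching the block, so it is carrier_b. The wedge meant is the one upright on the grey rest, top (300,219); the lying one is clearly larger. Now a finer crop for corners.

Run:
```python
import numpy as np,cv2
from h import *
def crop(n,x,y,w=48,h=36,s=8.333):
    I=cv2.imread(f"pics/{n}0.png")[y:y+h,x:x+w]
    I=cv2.convertScaleAbs(I,alpha=1.3)
    o=cv2.resize(I,(400,300),interpolation=cv2.INTER_CUBIC)
    for k in range(0,w,5):
        u=int((k+.5)*s); cv2.line(o,(u,0),(u,6),(0,255,255),1)
        if k%10==0: cv2.putText(o,str(x+k),(u-8,17),0,.35,(0,0,255),1)
    for k in range(0,h,5):
        v=int((k+.5)*s); cv2.line(o,(0,v),(6,v),(0,255,255),1)
        if k%10==0: cv2.putText(o,str(y+k),(8,v+4),0,.35,(0,0,255),1)
    return o
o=np.vstack([np.hstack([crop("top",220,136),crop("top",278,202)]),np.hstack([crop("scene",245,140),crop("scene",248,212)])])
cv2.imwrite("pics/c2.png",o)
for n,(x0,y0,x1,y1) in(("top",(205,188,220,206)),("scene",(200,158,218,184)),("top",(230,140,258,168)),("scene",(250,145,290,180))):
    I=np.load(f"pics/{n}0.npy").astype(int)[y0:y1,x0:x1]
    m=(I[...,2]-I[...,0]>40)&(I[...,2]-I[...,1]>25); v,u=np.nonzero(m)
    r=cv2.minAreaRect(np.c_[u+x0,v+y0].astype(np.float32)); print(n,u.mean()+x0,v.mean()+y0,len(u),r)
for n,(x0,y0,x1,y1) in(("top",(285,205,312,235)),("scene",(250,212,292,250))):
    I=np.load(f"pics/{n}0.npy").astype(int)[y0:y1,x0:x1]
    m=(I[...,0]-I[...,2]>60); v,u=np.nonzero(m); print("or",n,u.mean()+x0,v.mean()+y0,len(u))
```

```text
top 211.40740740740742 196.25925925925927 27 ((211.50003051757812, 196.00003051757812), (4.949747085571289, 4.949747085571289), 45.0)
scene 207.71875 165.65625 32 ((208.0, 165.5), (5.0, 6.0), 90.0)
top 246.4736842105263 152.44736842105263 76 ((246.5, 152.0), (12.0, 7.0), 90.0)
scene 271.22727272727275 161.45454545454544 132 ((270.7853088378906, 161.40884399414062), (10.200634002685547, 16.259658813476562), 32.47119140625)
or top 301.05333333333334 217.70666666666668 75
or scene 271.70260223048325 230.1003717472119 269
```

View pics/c2.png

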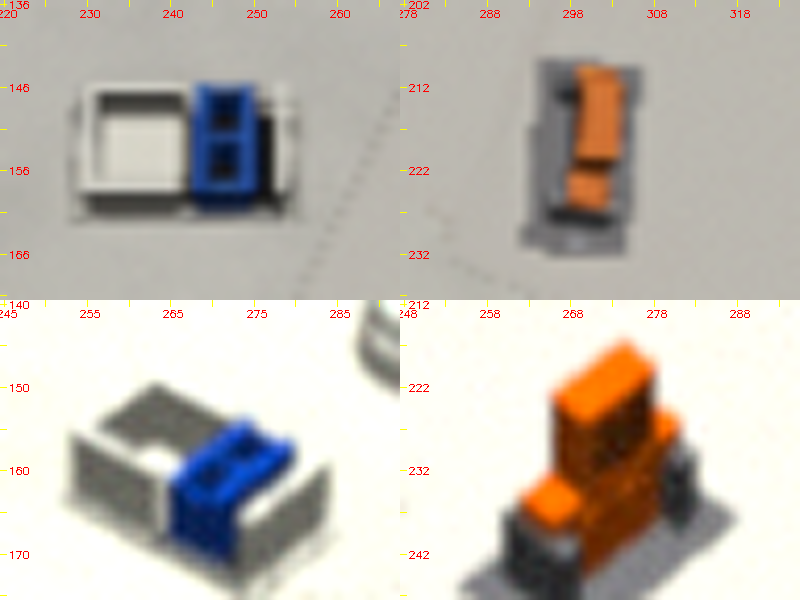

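Run:
```python
from h import *
def P(n,X,Y,z):
    ox,oy,bx,by={"tc":(220,136,0,0),"tw":(278,202,400,0),"sc":(245,140,0,300),"sw":(248,212,400,300)}[n]
    return ray("top" if n[0]=="t" else "scene",ox+(X-bx)/8.333-.5,oy+(Y-by)/8.333-.5,z)[:2]
def show(t,pts):
    a=np.array([P(*p) for p in pts]); print(t,a.round(1).tolist(),"mean",a.mean(0).round(1)); return a
ang=lambda d:round(float(np.degrees(np.arctan2(d[1],d[0]))),1)
a=show("rim top",[("tc",90,83,40),("tc",80,192,40),("tc",292,190,40),("tc",297,82,40)]); print(ang(a[0]-a[3]),ang(a[1]-a[2]))
a=show("rim scene",[("sc",155,383,40),("sc",70,432,40),("sc",240,518,40),("sc",328,460,40)]); print(ang(a[0]-a[3]),ang(a[1]-a[2]),np.linalg.norm(a[0]-a[3]),np.linalg.norm(a[0]-a[1]))
a=show("blk top",[("tc",193,86,40),("tc",191,190,40),("tc",259,190,40),("tc",256,86,40)]);print(ang(a[0]-a[1]),ang(a[3]-a[2]),np.linalg.norm(a[0]-a[1]))
a=show("blk scene",[("sc",240,420,40),("sc",172,470,40),("sc",237,510,40),("sc",295,448,40)]);print(ang(a[0]-a[1]),ang(a[3]-a[2]),np.linalg.norm(a[0]-a[1]))
a=show("w top",[("tw",580,67,86),("tw",622,72,86),("tw",618,160,86),("tw",575,158,86)]);print(ang(a[0]-a[3]),ang(a[1]-a[2]),np.linalg.norm(a[0]-a[3]))
a=show("w scene",[("sw",625,342,86),("sw",655,368,86),("sw",585,420,86),("sw",553,393,86)]);print(ang(a[0]-a[3]),ang(a[1]-a[2]),np.linalg.norm(a[0]-a[3]))
show("foot",[("sw",583,575,8),("sw",660,525,8)])
show("rest top",[("tw",540,60,4),("tw",640,68,4),("tw",626,252,4),("tw",522,248,4)])
print("cap",ray("top",211.4,196.26,57),ray("scene",207.72,165.66,55))
```

```text
rim top [[644.8, 109.6], [595.9, 97.7], [625.3, 10.3], [673.3, 23.6]] mean [634.8  60.3]
108.3 108.6
rim scene [[640.9, 105.0], [595.7, 96.5], [621.9, 16.4], [670.2, 27.2]] mean [632.2  61.3]
110.6 108.1 83.1993549231426 46.01787238721292
blk top [[657.5, 66.3], [611.7, 52.1], [620.9, 24.0], [666.0, 40.1]] mean [639.   45.6]
17.3 19.7 47.90216027263857
blk scene [[655.9, 66.6], [616.2, 54.8], [623.6, 21.0], [663.8, 40.3]] mean [639.9  45.7]
16.6 25.6 41.366552869134345
w top [[482.0, -196.7], [485.3, -213.7], [449.4, -222.6], [444.8, -205.7]] mean [ 465.4 -209.7]
13.6 14.0 38.221946640645264
w scene [[477.6, -200.6], [479.3, -214.4], [449.7, -220.4], [447.6, -206.2]] mean [ 463.6 -210.4]
10.6 11.5 30.569736070721007
foot [[452.0, -217.8], [484.2, -214.2]] mean [ 468.1 -216. ]
rest top [[499.3, -181.2], [509.3, -223.3], [430.2, -240.4], [418.2, -197.7]] mean [ 464.3 -210.7]
cap [439.54338605 109.43422157  57.        ] [440.42323314 112.06610165  55.        ]
```

Block-derived and rim-derived carrier poses agree: centre about (634,61), y axis at 108.5°. The bottle is at (440,110.5). The wedge is at (464.5,-210.2), x axis at 13°, with its flat face toward -77°, the same way round as the end wall. Now the move toward the bottle.

```bash
cat > d.py <<'E'
import sys,numpy as np
from scipy.spatial.transform import Rotation as R
from cell import read_state
s=read_state(); x,y,z,yaw=map(float,sys.argv[1:5])
M=R.from_euler("xyz",s["eef_rot"]).as_matrix(); d=M.T@(np.array([x,y,z])-s["eef_pos"])/1000
yw=np.degrees(s["eef_rot"][2]); t=-((yaw-yw+180)%360-180)
print("go",d.round(4).tolist(),"turn",round(t,1),"| at",s["eef_pos"].round(1),"yaw",round(yw,1),"F",s["wrist_force"].round(1),"gap",round(s["finger_gap"],1),"t",round(s["clock"],2),"q6",s["joints"][5].round(2))
E
python3 -m handwheel '[[-0.39,-0.318,0,-35],[-0.39,-0.318,0,-35],[-0.39,-0.318,0,-35],[-0.39,-0.318,0,-35],[-0.39,-0.318,0,-35]]' 0.35
python3 d.py 440 110.5 130 198.5
```

```text
clock: 0.72
eef_pos: [325.2, 279.8, 213.4]
eef_rot: [-3.141, -0.001, -2.818]
wrist_force: [1.1, 0.6, -0.6]
finger_gap: 60.8
go [-0.055, -0.1969, 0.0835] turn 0.1 | at [325.2 279.8 213.4] yaw -161.4 F [ 1.1  0.6 -0.6] gap 60.8 t 0.72 q6 -1.27
```

```bash
python3 -m handwheel '[[-0.055,-0.197,0.08,0],[-0.055,-0.197,0.08,0],[-0.055,-0.197,0.08,0],[-0.055,-0.197,0.08,0],[-0.055,-0.197,0.08,0]]'
python3 d.py 440 110.5 100 198.5
python3 - <<'E'
from h import *
for n,(u0,v0) in(("top",(196,182)),("scene",(175,115))):
    I=cams.camera(n); cv2.imwrite(f"pics/{n}1.png",I[:,:,::-1])
a=cv2.imread("pics/top1.png")[160:235,165:265];b=cv2.imread("pics/scene1.png")[120:195,160:260]
cv2.imwrite("pics/c3.png",np.hstack([cv2.resize(k,(400,300),interpolation=2) for k in(a,b)]))
E
```

```text
clock: 1.35
eef_pos: [440.2, 108.8, 132.4]
eef_rot: [-3.141, -0.003, -2.821]
wrist_force: [0.5, 0.8, 1.3]
finger_gap: 61.2
go [-0.0005, 0.0016, 0.0324] turn -0.1 | at [440.2 108.8 132.4] yaw -161.6 F [0.5 0.8 1.3] gap 61.2 t 1.35 q6 -1.73
```

View pics/c3.png

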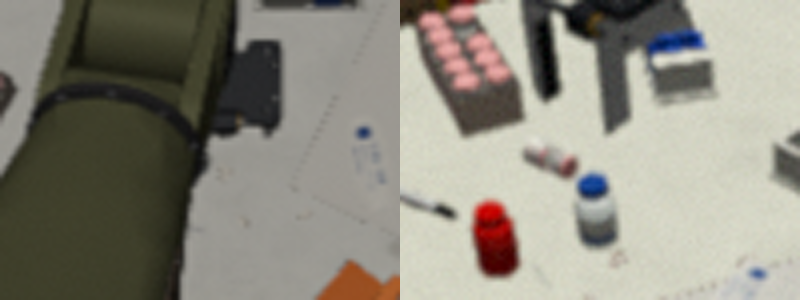

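The scene crop shows the open fingers with tips at about (196,144) and (212,152), above the blue-capped bottle at (208,166); the top view is blocked by the arm. I'll check the fingertip midpoint against its projection.

```bash
python3 -c "
from h import *
print(proj('scene',(440.2,108.8,124.4)), proj('scene',(440,110.5,55)), proj('scene',(440,110.5,0)))"
python3 -m handwheel '[[0,0.0015,0.04,0],[0,0.0015,0.065,0],[0,0.0015,0.085,0],[0,0.0015,0.085,0],[0,0.0015,0.085,0]]'
python3 d.py 440 110.5 46 198.5
```

```text
(np.float64(205.83151166673034), np.float64(148.2144136560268)) (np.float64(207.82441461623517), np.float64(165.97620826475296)) (np.float64(209.5227996736721), np.float64(179.24372045719252))
clock: 2.08
eef_pos: [439.5, 112.6, 49.5]
eef_rot: [-3.141, 0.0, -2.817]
wrist_force: [0.8, -0.1, 1.3]
finger_gap: 60.9
go [0.0002, -0.0021, 0.0035] turn 0.1 | at [439.5 112.6  49.5] yaw -161.4 F [ 0.8 -0.1  1.3] gap 60.9 t 2.08 q6 -1.72
```

```bash
python3 -m handwheel '[[0,-0.001,0.0035,0],[0,-0.001,0.0035,0],[0,-0.001,0.0035,0]]'
python3 -m handwheel '[[0,0,0,0],[0,0,0,0],[0,0,0,0],[0,0,0,0],[0,0,0,0]]' 0.9 10
python3 d.py 440 110.5 46 198.5
python3 - <<'E'
from h import *
I=cams.camera("scene"); cv2.imwrite("pics/scene2.png",I[:,:,::-1])
cv2.imwrite("pics/c4.png",cv2.resize(I[130:190,170:250,::-1],(640,480),interpolation=2))
E
```

```text
clock: 2.45
eef_pos: [439.9, 111.6, 46.3]
eef_rot: [-3.141, 0.001, -2.817]
wrist_force: [-1.1, 0.1, 0.3]
finger_gap: 61.3
clock: 3.08
eef_pos: [439.9, 111.6, 46.3]
eef_rot: [-3.141, 0.001, -2.817]
wrist_force: [0.5, 0.5, 0.3]
finger_gap: 32.7
go [0.0003, -0.0011, 0.0003] turn 0.1 | at [439.9 111.6  46.3] yaw -161.4 F [0.5 0.5 0.3] gap 32.7 t 3.08 q6 -1.73
```

View pics/c4.png

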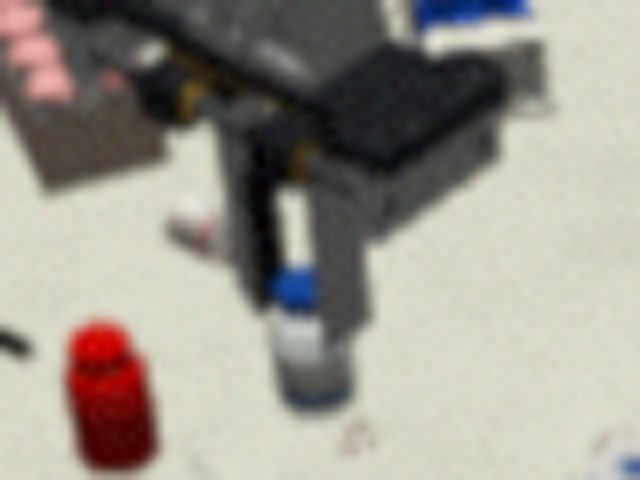

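The fingers hold the bottle body (gap 32.7 mm), tips at about (203,168) and (213,172). Lifting and carrying.

```bash
python3 -m handwheel '[[0,0,-0.02,0],[0,0,-0.045,0],[0,0,-0.07,0],[0,0,-0.085,0],[0,0,-0.085,0]]'
python3 d.py 628 78.5 130 198.5
```

```text
clock: 3.75
eef_pos: [440.2, 111.7, 131.7]
eef_rot: [-3.141, 0.002, -2.817]
wrist_force: [0.9, -0.3, -1.0]
finger_gap: 32.8
go [-0.1675, -0.0913, 0.0021] turn 0.1 | at [440.2 111.7 131.7] yaw -161.4 F [ 0.9 -0.3 -1. ] gap 32.8 t 3.75 q6 -1.73
```

```bash
python3 -m handwheel '[[-0.04,-0.022,0,0],[-0.084,-0.046,0,0],[-0.126,-0.069,0,0],[-0.1675,-0.0913,0,0],[-0.1675,-0.0913,0,0]]'
python3 -m handwheel '[[0,0,0.01,0],[0,0,0.02,0],[0,0,0.03,0],[0,0,0.03,0]]'
python3 d.py 628 78.5 98 198.5
python3 - <<'E'
from h import *
o=[]
for n,x,y in(("top",215,130),("scene",235,125)):
    I=cams.camera(n); cv2.imwrite(f"pics/{n}3.png",I[:,:,::-1]); o.append(cv2.resize(I[y:y+45,x:x+60,::-1],(400,300),interpolation=2))
cv2.imwrite("pics/c5.png",np.hstack(o))
E
```

```text
clock: 4.38
eef_pos: [629.1, 77.7, 129.3]
eef_rot: [-3.141, -0.001, -2.818]
wrist_force: [-0.7, 0.9, -1.6]
finger_gap: 32.7
clock: 4.88
eef_pos: [628.5, 77.8, 98.5]
eef_rot: [-3.141, -0.002, -2.818]
wrist_force: [0.3, 0.1, -0.8]
finger_gap: 32.5
go [0.0003, 0.0008, 0.0005] turn 0.0 | at [628.5  77.8  98.5] yaw -161.5 F [ 0.3  0.1 -0.8] gap 32.5 t 4.88 q6 -1.83
```

View pics/c5.png

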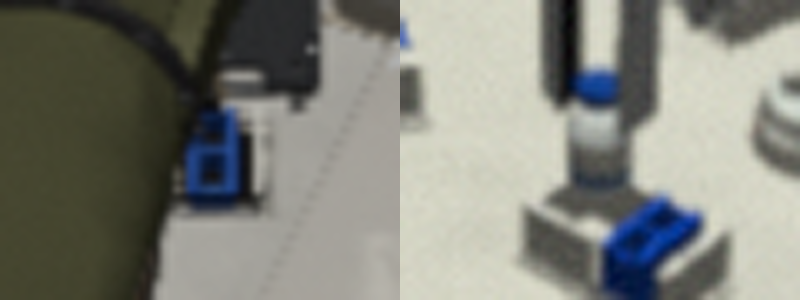

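Scene crop: the bottle hangs upright over the pocket, cap at about (264.2,137.4), body axis at column 264. I'll compare with the projection of the TCP axis.

Run:
```python
from h import *
I=cv2.imread("pics/scene3.png").astype(int)[130:148,255:274]
m=(I[...,0]-I[...,2]>40)&(I[...,0]-I[...,1]>25);v,u=np.nonzero(m);print("cap seen",u.mean()+255,v.mean()+130)
for x,y in((628.5,77.8),(632,79),(627.2,81)): print(x,y,proj("scene",(x,y,52.5+55)),proj("scene",(x,y,52.5)))
print("same pt at table:seen cap (207.72,165.66) ->",proj("scene",(439.9,111.6,55)))
```

```text
cap seen 264.0357142857143 137.21428571428572
628.5 77.8 (np.float64(264.54591579904434), np.float64(137.88512305138744)) (np.float64(264.45603292641044), np.float64(151.87406792705553))
632 79 (np.float64(265.2695757839207), np.float64(137.34708359324796)) (np.float64(265.1573231364059), np.float64(151.32876577673744))
627.2 81 (np.float64(263.6444992058807), np.float64(137.52176589057888)) (np.float64(263.5828002318972), np.float64(151.50415560523018))
same pt at table:seen cap (207.72,165.66) -> (np.float64(207.6365555933106), np.float64(165.79820808028552))
```

Residual is under 1 px, within about 2 mm. Descending in steps while watching the force.

```bash
python3 -m handwheel '[[0,0,0.007,0],[0,0,0.012,0],[0,0,0.016,0],[0,0,0.018,0],[0,0,0.018,0]]'; python3 -m handwheel '[[0,0,0,0]]'
python3 d.py 628 78.5 52 198.5
```

```text
clock: 5.6
eef_pos: [629.1, 77.8, 81.5]
eef_rot: [-3.141, -0.0, -2.818]
wrist_force: [0.3, 0.5, -0.3]
finger_gap: 32.7
clock: 5.72
eef_pos: [629.2, 77.8, 81.7]
eef_rot: [-3.141, -0.0, -2.818]
wrist_force: [-0.1, -1.3, -1.1]
finger_gap: 32.6
go [0.0009, 0.0011, 0.0297] turn 0.0 | at [629.2  77.8  81.7] yaw -161.5 F [-0.1 -1.3 -1.1] gap 32.6 t 5.72 q6 -1.83
```

Bottle foot at about z=36, below the rim, and no contact force. Continuing.

```bash
python3 -m handwheel '[[0.0005,0.0005,0.005,0],[0.0005,0.0005,0.01,0],[0.0005,0.0005,0.015,0],[0.0005,0.0005,0.018,0],[0.0005,0.0005,0.018,0]]'; 
python3 -m handwheel '[[0,0,0.003,0],[0,0,0.006,0],[0,0,0.008,0],[0,0,0.008,0]]'
python3 d.py 628 78.5 52 198.5
```

```text
clock: 6.35
eef_pos: [628.4, 78.1, 63.4]
eef_rot: [-3.141, -0.001, -2.818]
wrist_force: [0.3, -0.6, -0.1]
finger_gap: 32.7
clock: 6.85
eef_pos: [628.4, 78.1, 55.2]
eef_rot: [-3.141, -0.001, -2.818]
wrist_force: [0.5, -0.3, -0.2]
finger_gap: 32.2
go [0.0002, 0.0005, 0.0032] turn 0.0 | at [628.4  78.1  55.2] yaw -161.5 F [ 0.5 -0.3 -0.2] gap 32.2 t 6.85 q6 -1.83
```

```bash
python3 -m handwheel '[[0,0,0.001,0],[0,0,0.002,0],[0,0,0.0025,0],[0,0,0.0025,0]]'
python3 -m handwheel '[[0,0,0.0005,0],[0,0,0.0008,0],[0,0,0.0008,0]]'
python3 d.py 628 78.5 52 198.5
```

```text
clock: 7.35
eef_pos: [628.4, 78.1, 52.7]
eef_rot: [-3.141, -0.001, -2.818]
wrist_force: [-0.2, -0.6, -0.3]
finger_gap: 32.9
clock: 7.72
eef_pos: [628.5, 78.1, 52.2]
eef_rot: [-3.141, -0.0, -2.818]
wrist_force: [-0.5, -0.5, 4.0]
finger_gap: 32.8
go [0.0004, 0.0006, 0.0002] turn 0.0 | at [628.5  78.1  52.2] yaw -161.5 F [-0.5 -0.5  4. ] gap 32.8 t 7.72 q6 -1.83
```

Floor contact (4 N up). Releasing partially, then lifting.

```bash
python3 -m handwheel '[[0,0,0,0],[0,0,0,0],[0,0,0,0],[0,0,0,0]]' 0.45
python3 -m handwheel '[[0,0,-0.01,0],[0,0,-0.025,0],[0,0,-0.05,0],[0,0,-0.09,0],[0,0,-0.1,0]]'
python3 d.py 464.5 -210.2 160 193
```

```text
clock: 8.22
eef_pos: [628.5, 78.0, 52.1]
eef_rot: [-3.141, -0.001, -2.818]
wrist_force: [-0.1, -0.2, -0.5]
finger_gap: 51.8
clock: 8.85
eef_pos: [629.6, 78.2, 155.9]
eef_rot: [-3.14, 0.004, -2.818]
wrist_force: [0.1, -0.5, -0.2]
finger_gap: 51.7
go [0.2481, -0.221, -0.0048] turn 5.5 | at [629.6  78.2 155.9] yaw -161.5 F [ 0.1 -0.5 -0.2] gap 51.7 t 8.85 q6 -1.83
```

```bash
python3 -m handwheel '[[0.05,-0.044,0,0],[0.1,-0.088,0,0],[0.15,-0.132,0,0],[0.2,-0.177,0,5],[0.248,-0.221,0,5.5]]' 0.4
python3 d.py 464.5 -210.2 140 193
python3 - <<'E'
from h import *
o=[]
for n,x,y,w in(("top",215,130,60),("scene",235,125,60),("top",265,190,80),("scene",235,185,80)):
    I=cams.camera(n); cv2.imwrite(f"pics/{n}4.png",I[:,:,::-1]); o.append(cv2.resize(I[y:y+w*3//4,x:x+w,::-1],(400,300),interpolation=2))
cv2.imwrite("pics/c6.png",np.vstack([np.hstack(o[:2]),np.hstack(o[2:])]))
E
```

```text
clock: 9.48
eef_pos: [472.6, -194.8, 155.2]
eef_rot: [-3.14, 0.005, -2.916]
wrist_force: [0.5, 0.4, -0.2]
finger_gap: 55.8
go [0.0114, -0.0132, 0.0152] turn -0.1 | at [ 472.6 -194.8  155.2] yaw -167.1 F [ 0.5  0.4 -0.2] gap 55.8 t 9.47 q6 -2.26
```

View pics/c6.png

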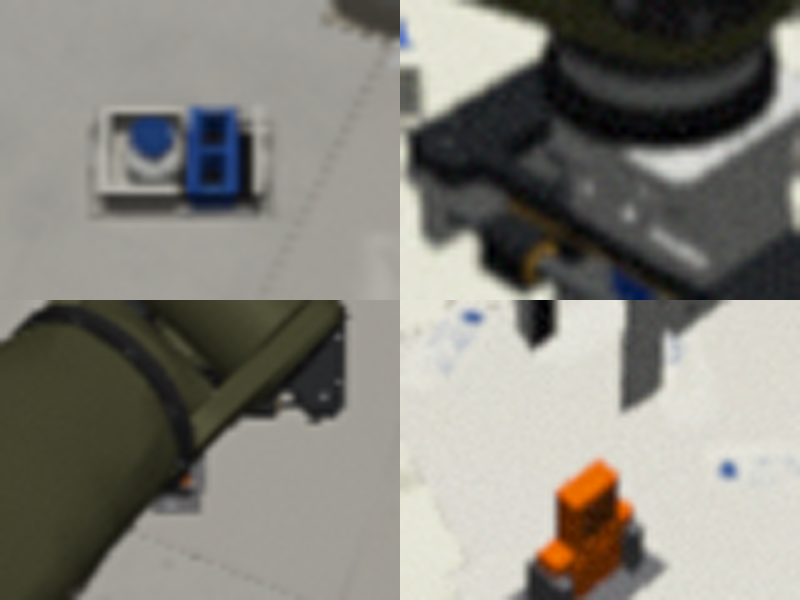

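The bottle stands upright in the pocket (cap at top (237,150)). The wedge is still on its rest, with the open fingers above it. Going down to the wedge.

```bash
python3 - <<'E'
from h import *
I=cv2.imread("pics/top4.png").astype(int)[143:158,230:242]
m=(I[...,0]-I[...,2]>40)&(I[...,0]-I[...,1]>25);v,u=np.nonzero(m);print("cap seen",u.mean()+230,v.mean()+143,proj("top",(628.5,78,63)),ray("top",u.mean()+230,v.mean()+143,63))
E
python3 -m handwheel '[[0.0114,-0.0132,0,0],[0.0114,-0.0132,0.025,0],[0.0114,-0.0132,0.05,0],[0.0114,-0.0132,0.06,0],[0.0114,-0.0132,0.06,0]]'
python3 d.py 464.5 -210.2 60 193
```

```text
cap seen 237.40740740740742 149.92592592592592 (np.float64(236.89493005543736), np.float64(149.90845944573434)) [629.00572604  76.23006602  63.        ]
clock: 10.3
eef_pos: [465.7, -209.1, 95.0]
eef_rot: [-3.141, 0.004, -2.916]
wrist_force: [0.1, 0.4, 0.6]
finger_gap: 56.2
go [0.0016, -0.0007, 0.035] turn -0.1 | at [ 465.7 -209.1   95. ] yaw -167.1 F [0.1 0.4 0.6] gap 56.2 t 10.3 q6 -2.29
```

```bash
python3 -m handwheel '[[0.0016,-0.0007,0.01,0],[0.0016,-0.0007,0.02,0],[0.0016,-0.0007,0.03,0],[0.0016,-0.0007,0.035,0],[0.0016,-0.0007,0.035,0]]'
python3 -m handwheel '[[0,0,0,0],[0,0,0,0],[0,0,0,0],[0,0,0,0],[0,0,0,0]]' 0.95 30
python3 -m handwheel '[[0,0,-0.01,0],[0,0,-0.025,0],[0,0,-0.05,0],[0,0,-0.08,0],[0,0,-0.08,0]]'
python3 d.py 464.5 -210.2 60 193
```

```text
clock: 10.92
eef_pos: [464.3, -210.1, 59.7]
eef_rot: [-3.141, 0.004, -2.916]
wrist_force: [-0.1, 0.6, 0.3]
finger_gap: 56.2
clock: 11.55
eef_pos: [464.4, -210.1, 59.7]
eef_rot: [-3.141, 0.004, -2.916]
wrist_force: [0.4, 0.4, 0.5]
finger_gap: 16.8
clock: 12.18
eef_pos: [465.0, -210.7, 142.5]
eef_rot: [-3.138, 0.007, -2.916]
wrist_force: [-0.4, 0.0, -0.6]
finger_gap: 17.0
go [0.001, 0.0008, 0.0825] turn -0.1 | at [ 465.  -210.7  142.5] yaw -167.1 F [-0.4  0.  -0.6] gap 17.0 t 12.18 q6 -2.3
```

```bash
python3 d.py 643 34 142 198.5; python3 -m handwheel '[[0,0,0,0]]'
```

```text
go [-0.2283, 0.1986, 0.0015] turn -5.6 | at [ 465.  -210.7  142.5] yaw -167.1 F [-0.4  0.  -0.6] gap 17.0 t 12.18 q6 -2.3
clock: 12.3
eef_pos: [464.8, -210.5, 142.2]
eef_rot: [-3.138, 0.007, -2.916]
wrist_force: [-0.6, 0.2, -1.5]
finger_gap: 16.8
```

```bash
python3 -m handwheel '[[-0.04,0.035,0,0],[-0.085,0.074,0,0],[-0.13,0.113,0,-3],[-0.175,0.152,0,-5.6],[-0.2,0.174,0,-5.6]]'; python3 d.py 643 34 104 198.5
```

```text
clock: 12.92
eef_pos: [621.3, 6.4, 141.7]
eef_rot: [-3.139, 0.005, -2.815]
wrist_force: [0.3, -1.8, -1.2]
finger_gap: 17.2
go [-0.0292, 0.0193, 0.0378] turn 0.2 | at [621.3   6.4 141.7] yaw -161.3 F [ 0.3 -1.8 -1.2] gap 17.2 t 12.93 q6 -1.94
```

```bash
python3 -m handwheel '[[-0.015,0.01,0,0],[-0.0292,0.0193,0.01,0.2],[-0.0292,0.0193,0.025,0.2],[-0.0292,0.0193,0.037,0.2],[-0.0292,0.0193,0.037,0.2]]'; python3 d.py 643 34 102 198.5
python3 - <<'E'
from h import *
o=[]
for n,x,y,w in(("top",225,130,48),("scene",243,130,48)):
    I=cams.camera(n); cv2.imwrite(f"pics/{n}5.png",I[:,:,::-1]); o.append(cv2.resize(cv2.convertScaleAbs(I[y:y+w*3//4,x:x+w,::-1],alpha=1.2),(400,300),interpolation=2))
cv2.imwrite("pics/c7.png",np.hstack(o))
E
```

```text
clock: 13.55
eef_pos: [642.2, 33.2, 103.4]
eef_rot: [-3.139, 0.003, -2.82]
wrist_force: [-0.1, -0.3, 0.1]
finger_gap: 17.0
go [-0.001, 0.0005, 0.0014] turn -0.1 | at [642.2  33.2 103.4] yaw -161.6 F [-0.1 -0.3  0.1] gap 17.0 t 13.55 q6 -1.9
```

View pics/c7.png

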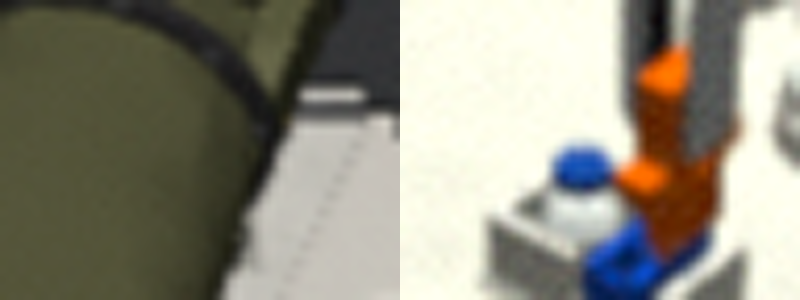

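Scene crop: the bottle stands in the pocket and the wedge hangs just above the gap, the flat-face lower edge running from about (274.7,159.7) to (280.7,156.5). Converting that to the carrier frame, and comparing it with the end wall corners in the same view.

Run:
```python
from h import *
a=np.radians(108.5); Y=np.array([np.cos(a),np.sin(a)]);X=np.array([Y[1],-Y[0]])
def c(p): d=p[:2]-np.array([634,61]); return (d@X).round(1),(d@Y).round(1)
for u,v in((274.7,159.7),(280.7,156.5)): print("foot flat edge",c(ray("scene",u,v,51.4)))
for s in(-19,19):
    p=np.array([634,61])+s*X; 
    print("expected",proj("scene",(*( np.array([642.2,33.2])+s*X-8.5*Y),51.4)))
for t,p in(("end wall inner L",np.array([634,61])-23*X-40*Y),("R",np.array([634,61])+23*X-40*Y),("blk faceL",np.array([634,61])-25*X-29*Y),("blkfaceR",np.array([634,61])+25*X-29*Y)): 
    u,v=proj("scene",(*p,40)); print(t,u,v,"crop",(u-243+.5)*8.333+400,(v-130+.5)*8.333)
```

```text
foot flat edge (np.float64(-10.5), np.float64(-32.1))
foot flat edge (np.float64(14.5), np.float64(-37.2))
expected (np.float64(274.21037645795525), np.float64(161.84607417905448))
expected (np.float64(281.4174649150724), np.float64(156.0168214824043))
end wall inner L 274.19804766129505 165.4398615540672 crop 664.1398311615717 299.48686633004195
R 282.85445778824277 158.36183453654797 crop 736.273696749427 240.50566719305428
blk faceL 271.0507484005679 164.3778251513743 crop 637.9133864219323 290.6369169864021
blkfaceR 280.4824425176974 156.74981224315667 crop 716.5076934999724 227.0726854222245
```

Consistent. Descending with force checks.

```bash
python3 -m handwheel '[[-0.001,0.0005,0.003,0],[-0.001,0.0005,0.006,0],[-0.001,0.0005,0.009,0],[-0.001,0.0005,0.0125,0],[-0.001,0.0005,0.0125,0]]';python3 -m handwheel '[[0,0,0.0015,0],[0,0,0.003,0],[0,0,0.003,0]]'; python3 d.py 643 34 86 198.5
```

```text
clock: 14.28
eef_pos: [643.7, 34.2, 92.2]
eef_rot: [-3.139, 0.005, -2.819]
wrist_force: [-0.2, 0.1, -1.0]
finger_gap: 17.0
clock: 14.65
eef_pos: [643.7, 34.3, 89.1]
eef_rot: [-3.139, 0.005, -2.819]
wrist_force: [0.6, 0.4, 0.2]
finger_gap: 17.0
go [0.0007, -0.0, 0.0031] turn -0.0 | at [643.7  34.3  89.1] yaw -161.5 F [0.6 0.4 0.2] gap 17.0 t 14.65 q6 -1.9
```

```bash
python3 -m handwheel '[[0,0,0.002,0],[0,0,0.004,0],[0,-0.0005,0.006,0],[0,-0.001,0.008,0],[0,-0.001,0.008,0]]'; python3 d.py 643 34 67 198.5
```

```text
clock: 15.28
eef_pos: [643.9, 33.7, 80.9]
eef_rot: [-3.139, 0.004, -2.819]
wrist_force: [0.0, 4.5, -1.8]
finger_gap: 16.8
go [0.0008, 0.0006, 0.0139] turn -0.0 | at [643.9  33.7  80.9] yaw -161.5 F [ 0.   4.5 -1.8] gap 16.8 t 15.28 q6 -1.9
```

```bash
python3 -m handwheel '[[0,0,0.002,0],[0,-0.0005,0.004,0],[0,-0.001,0.006,0],[0,-0.001,0.0075,0],[0,-0.001,0.0075,0]]'; python3 d.py 643 34 67 198.5
```

```text
clock: 15.9
eef_pos: [644.4, 33.7, 73.6]
eef_rot: [-3.141, 0.005, -2.819]
wrist_force: [-1.6, 8.7, 1.9]
finger_gap: 16.9
go [0.0012, 0.0008, 0.0066] turn -0.0 | at [644.4  33.7  73.6] yaw -161.5 F [-1.6  8.7  1.9] gap 16.9 t 15.9 q6 -1.9
```

The +y force of 8.7 N says the flat face already bears on the end wall, so I stop shifting in y and press straight down.

```bash
python3 -m handwheel '[[0,0,0.001,0],[0,0.0003,0.002,0],[0,0.0003,0.003,0],[0,0.0003,0.003,0]]'; python3 -m handwheel '[[0,0,0.001,0],[0,0,0.002,0],[0,0,0.0025,0],[0,0,0.0025,0]]';  python3 d.py 643 34 67 198.5
```

```text
clock: 16.4
eef_pos: [644.4, 33.9, 70.5]
eef_rot: [-3.141, 0.005, -2.819]
wrist_force: [-0.5, 3.4, 1.4]
finger_gap: 16.9
clock: 16.9
eef_pos: [644.3, 33.9, 67.9]
eef_rot: [-3.141, 0.005, -2.819]
wrist_force: [0.2, 2.8, 1.7]
finger_gap: 16.9
go [0.0012, 0.0006, 0.0009] turn -0.0 | at [644.3  33.9  67.9] yaw -161.5 F [0.2 2.8 1.7] gap 16.9 t 16.9 q6 -1.9
```

Near the jam height. Small presses until the vertical force rises.

```bash
python3 -m handwheel '[[0,0,0.001,0],[0,0,0.001,0]]' 0.95 45; python3 -m handwheel '[[0,0,0.001,0],[0,0,0.0015,0],[0,0,0.0015,0]]'
```

```text
clock: 17.15
eef_pos: [644.4, 33.9, 66.9]
eef_rot: [-3.141, 0.005, -2.819]
wrist_force: [-0.7, 2.8, 2.7]
finger_gap: 16.6
clock: 17.52
eef_pos: [644.6, 33.9, 66.3]
eef_rot: [-3.14, 0.006, -2.82]
wrist_force: [-1.7, 2.6, 10.1]
finger_gap: 17.0
```

```bash
python3 -m handwheel '[[0,0,0.002,0],[0,0,0.002,0],[0,0,0.002,0]]'; python3 -m handwheel '[[0,0,0.002,0],[0,0,0.002,0],[0,0,0.002,0]]'
python3 - <<'E'
from h import *
o=[]
for n,x,y,w in(("top",225,130,48),("scene",243,130,48)):
    I=cams.camera(n); cv2.imwrite(f"pics/{n}6.png",I[:,:,::-1]); o.append(cv2.resize(cv2.convertScaleAbs(I[y:y+w*3//4,x:x+w,::-1],alpha=1.2),(400,300),interpolation=2))
cv2.imwrite("pics/c8.png",np.hstack(o))
E
python3 d.py 643 34 67 198.5
```

```text
clock: 17.9
eef_pos: [645.0, 33.9, 65.7]
eef_rot: [-3.14, 0.007, -2.82]
wrist_force: [-5.2, 3.1, 15.3]
finger_gap: 16.9
clock: 18.27
eef_pos: [645.2, 33.9, 65.5]
eef_rot: [-3.14, 0.008, -2.82]
wrist_force: [-8.2, 2.2, 18.3]
finger_gap: 16.7
go [0.002, 0.0008, -0.0015] turn -0.1 | at [645.2  33.9  65.5] yaw -161.6 F [-7.1  2.9 18.5] gap 16.8 t 18.38 q6 -1.9
```

View pics/c8.png

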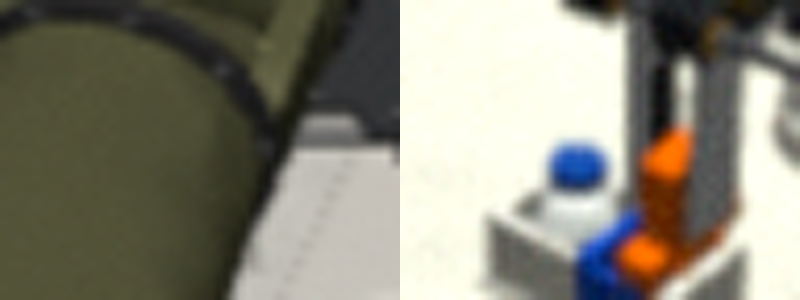

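The last view shows the wedge driven into the gap, ears just above the walls, the blue block moved toward the pocket and the bottle upright at about (264,150), clear of the fingers. Pressing with 18 N at the jam height, so I hand it in.

```bash
python3 -c "
from cell import manip,read_state
print(manip.sign_off()); s=read_state(); print(s['clock'],s['eef_pos'],s['wrist_force'],s['finger_gap'])"
```

```text
the job is handed in; nothing more can be done
None
the job is handed in; nothing more can be done
```

I packed the blue-capped bottle into the wide-gap carrier, pressed the wedge into its gap, and handed the job in at about 18.4 s while still holding it. The hand-in gives no verdict. I never saw the narrow-gap carrier, dish, carton or loose vial touched, but I didn't re-measure them at the end.

**Bottle:** It met the pocket floor at 4 N and was then let go. The last picture shows it upright and clear of the fingers.

**Wedge:** It went in with its flat face against the end wall. At hand-in it was gripped (16.8 mm gap, 45 N set) and pressed down with about 18 N.

**Checks that disagreed or stayed indirect:**
- **Wall position:** The wedge met the end wall about 2 mm from where I had measured it in the pictures. That is inside every tolerance.
- **Jam height:** The tool ended about 1.5 mm lower than the expected jam height. That suggests the fingers slid slightly on the wedge, or a small measuring error.
- **Sideways force:** A side force of about 8 N built up during the final press.
- **Block flush:** I judged this from the jam height, the rising force and the block's visible shift, not from a direct measurement. The top camera was blocked by the arm.

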